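Fill the two mounting rails of a control panel

TASK

Swing the bench lamp clear of the white tray, then set every loose device standing on the bench squarely astride one of the tray's two raised rails, seated fully down and let go: each on the rail that already carries a device of its own kind (white switches with the white one, black contactors with the black one). When all are on, bring the lamp back so that its head is over the middle of the tray; leave the tools and other things where they are.

Things in the scene. Friction and masses are not known exactly. Their poses are not given: they have to be found in the camera images.
- tray: fixed white mounting tray with a grey floor, 260 mm (own x) x 360 mm (own y), walls 35 mm high; origin: centre of its underside. On posts it carries two parallel level aluminium mounting rails, which run along its y at x = -75 and +75 mm, each 35 mm wide, 8 mm thick, top at 55 mm height, usable from y = -160 to +160 mm between end stops that stand 30 mm above it
- rail_near (a point): middle of the top of the rail at tray x = -75 mm
- rail_far (a point): middle of the top of the rail at tray x = +75 mm
- tray_mid (a point): centre of the tray, between the rails, at the height of the rail tops (55 mm)
- fitted_white: white motor switch with a green knob on top, already fixed on one of the two rails, somewhere along it (which rail varies); same shape, axes and origin as white1. Its origin lies 8 mm below the rail top, its x across the rail
- fitted_black: black contactor with a blue mark on top, already fixed on the other rail; same shape, axes and origin as black1
- lamp_mid (a point): point in the lamp's level arm (a 24 x 16 mm bar), halfway between the upright swivel axis and lamp_grip, 160 mm from each and 215 mm above the bench. The arm turns stiffly about that axis (a fixed 28 mm post) and stays where it is left; from pointing at the robot (world -x) it swings 1.15 rad to the robot's right (-y, over the tray) and 0.75 rad to its left (+y, clear of the tray)
- lamp_grip (a point): upper middle of the orange upright grip (22 mm thick, height 225 to 285 mm; this point at 260 mm) on the centre of the lamp head, 320 mm from the swivel axis (28 mm thick post). The head is a flat white disc, 130 mm across, underside 202 mm and top 225 mm above the bench
- white1: white motor switch with a green knob on top, 85 (own x) x 45 (y) x 70 mm high, 0.3 kg, bottom-heavy; origin: centre of underside. Two feet 8 mm high leave a 43 mm wide (x) groove under its middle that straddles the 35 mm rail. Base block z 8 to 46 mm, on it a 45 x 45 mm nose z 46 to 70 mm, with a 20 mm ledge at each x end. Same either way round. Loose on the bench; may be absent (None)
- white2: white motor switch with a green knob on top, 85 (own x) x 45 (y) x 70 mm high, 0.3 kg, bottom-heavy; origin: centre of underside. Two feet 8 mm high leave a 43 mm wide (x) groove under its middle that straddles the 35 mm rail. Base block z 8 to 46 mm, on it a 45 x 45 mm nose z 46 to 70 mm, with a 20 mm ledge at each x end. Same either way round. Loose on the bench; may be absent (None)
- white3: white motor switch with a green knob on top, 85 (own x) x 45 (y) x 70 mm high, 0.3 kg, bottom-heavy; origin: centre of underside. Two feet 8 mm high leave a 43 mm wide (x) groove under its middle that straddles the 35 mm rail. Base block z 8 to 46 mm, on it a 45 x 45 mm nose z 46 to 70 mm, with a 20 mm ledge at each x end. Same either way round. Loose on the bench; may be absent (None)
- black1: black contactor with a blue mark on top, 85 (own x) x 45 (y) x 70 mm high, 0.3 kg, bottom-heavy; origin: centre of underside. Two feet 8 mm high leave a 43 mm wide (x) groove under its middle that straddles the 35 mm rail. Base block z 8 to 46 mm, on it a 45 x 45 mm nose z 46 to 70 mm, with a 20 mm ledge at each x end. Same either way round. Loose on the bench; may be absent (None)
- black2: black contactor with a blue mark on top, 85 (own x) x 45 (y) x 70 mm high, 0.3 kg, bottom-heavy; origin: centre of underside. Two feet 8 mm high leave a 43 mm wide (x) groove under its middle that straddles the 35 mm rail. Base block z 8 to 46 mm, on it a 45 x 45 mm nose z 46 to 70 mm, with a 20 mm ledge at each x end. Same either way round. Loose on the bench; may be absent (None)
- black3: black contactor with a blue mark on top, 85 (own x) x 45 (y) x 70 mm high, 0.3 kg, bottom-heavy; origin: centre of underside. Two feet 8 mm high leave a 43 mm wide (x) groove under its middle that straddles the 35 mm rail. Base block z 8 to 46 mm, on it a 45 x 45 mm nose z 46 to 70 mm, with a 20 mm ledge at each x end. Same either way round. Loose on the bench; may be absent (None)
- screwdriver_a: red-handled screwdriver, 200 mm, lying on the bench; a bystander, leave it alone; origin at its underside
- pliers: yellow-handled pliers, 150 mm, lying on the bench; a bystander, leave it alone; origin at its underside
- tape_roll: blue roll of tape, 70 mm across, 19 mm high, lying on the bench; a bystander, leave it alone; origin at its underside
- multimeter: yellow multimeter, 150 x 75 x 35 mm, lying on the bench; a bystander, leave it alone; origin at its underside
- wire_duct: piece of black slotted wire duct, 200 x 30 x 36 mm, in the tray between the rails; a bystander, leave it alone; origin at its underside
There are look-alikes about, which are no part of the job. What is shaped like the black2 but orange or pink is not meant.

How it is judged:
On the way, in this order (a step that is already met when the one before it is completed fails the run):
1. the lamp head is swung clear of the tray (its centre more than 250 mm from the tray's centre) (horizontal distance between lamp_grip and tray_mid above 0.25 m), for 0.2 s.
2. every device present is seated on the rail of its kind, released, with the lamp still clear (x of white1 in the frame of fitted_white between -0.007 and 0.007 m and z of white1 in the frame of fitted_white between -0.003 and 0.003 m and y of white1 in the frame of tray between -0.145 and 0.145 m and angle between each of white1, white2, white3, black1, black2, black3's own z axis and vertical below 0.06 rad and angle between the x axis of each of white1, white2, white3 and the x axis of fitted_white, either way round below 0.25 rad and linear speed of each of white1, white2, white3, black1, black2, black3 below 0.02 m/s and contact force between each of white1, white2, white3, black1, black2, black3 and the fingers below 0.1 N and x of white2 in the frame of fitted_white between -0.007 and 0.007 m and z of white2 in the frame of fitted_white between -0.003 and 0.003 m and y of white2 in the frame of tray between -0.145 and 0.145 m and x of white3 in the frame of fitted_white between -0.007 and 0.007 m and z of white3 in the frame of fitted_white between -0.003 and 0.003 m and y of white3 in the frame of tray between -0.145 and 0.145 m and x of black1 in the frame of fitted_black between -0.007 and 0.007 m and z of black1 in the frame of fitted_black between -0.003 and 0.003 m and y of black1 in the frame of tray between -0.145 and 0.145 m and angle between the x axis of each of black1, black2, black3 and the x axis of fitted_black, either way round below 0.25 rad and x of black2 in the frame of fitted_black between -0.007 and 0.007 m and z of black2 in the frame of fitted_black between -0.003 and 0.003 m and y of black2 in the frame of tray between -0.145 and 0.145 m and x of black3 in the frame of fitted_black between -0.007 and 0.007 m and z of black3 in the frame of fitted_black between -0.003 and 0.003 m and y of black3 in the frame of tray between -0.145 and 0.145 m and horizontal distance between lamp_grip and tray_mid above 0.25 m), for 0.3 s.
3. the lamp head is back over the middle of the tray (within 90 mm) (horizontal distance between lamp_grip and tray_mid below 0.09 m), for 0.2 s.
At the end, for the whole second after the job is handed in: every device present is astride the rail of its kind: down within 3 mm, upright, across the rail within 7 mm and 0.25 rad, wholly on its length, at rest, released; lamp head centre within 90 mm of the tray centre from above (x of white1 in the frame of fitted_white between -0.007 and 0.007 m and z of white1 in the frame of fitted_white between -0.003 and 0.003 m and y of white1 in the frame of tray between -0.145 and 0.145 m and angle between each of white1, white2, white3, black1, black2, black3's own z axis and vertical below 0.06 rad and angle between the x axis of each of white1, white2, white3 and the x axis of fitted_white, either way round below 0.25 rad and linear speed of each of white1, white2, white3, black1, black2, black3 below 0.02 m/s and contact force between each of white1, white2, white3, black1, black2, black3 and the fingers below 0.1 N and x of white2 in the frame of fitted_white between -0.007 and 0.007 m and z of white2 in the frame of fitted_white between -0.003 and 0.003 m and y of white2 in the frame of tray between -0.145 and 0.145 m and x of white3 in the frame of fitted_white between -0.007 and 0.007 m and z of white3 in the frame of fitted_white between -0.003 and 0.003 m and y of white3 in the frame of tray between -0.145 and 0.145 m and x of black1 in the frame of fitted_black between -0.007 and 0.007 m and z of black1 in the frame of fitted_black between -0.003 and 0.003 m and y of black1 in the frame of tray between -0.145 and 0.145 m and angle between the x axis of each of black1, black2, black3 and the x axis of fitted_black, either way round below 0.25 rad and x of black2 in the frame of fitted_black between -0.007 and 0.007 m and z of black2 in the frame of fitted_black between -0.003 and 0.003 m and y of black2 in the frame of tray between -0.145 and 0.145 m and x of black3 in the frame of fitted_black between -0.007 and 0.007 m and z of black3 in the frame of fitted_black between -0.003 and 0.003 m and y of black3 in the frame of tray between -0.145 and 0.145 m and horizontal distance between lamp_grip and tray_mid below 0.09 m); the robot touches nothing.
It fails at once if a tool or other bystander on the bench is pushed more than 40 mm away (distance of any of screwdriver_a, pliers, tape_roll, multimeter, wire_duct from where it was at the start of the episode above 0.04 m).
Of white1, white2, white3, black1, black2, black3 only 4 to 6 are there at a start; the rules pass over those that are not, and their reading is None.
At some moment in a run one of white1, white2, white3, black1, black2, black3 may be knocked a few centimetres aside while the robot is not near it.
It also fails if it takes over 210 s, if anything falls off the work surface, if the arm or the gripper's body presses on something with over 40 N, if the wrist force passes 120 N, or if a joint passes its speed limit or range.

ROBOT

A 6-joint arm with a two-finger parallel gripper is mounted at the origin on the work surface. World frame = base frame: x ahead of the robot, y to its left, z up, the work surface at z = 0. Lengths are in m, angles in rad, forces in N, time in s.
With the tool pointing down it reaches from about 0.375 to 0.925 m from the base axis. Payload 5.7 kg.
Tool frame: the origin (TCP) lies at the centre of the arm's flange, where the gripper is bolted on; the fingertips stand ahead of it and the grasp point (between the pads) lies 163 mm ahead of it (arm.tip_extent is the z of the fingertips in the tool frame, in m); z points along the fingers, y is the line along which they close (so a half turn about z gives the same grasp; the last joint's range is limited). The gripper opens to 88 mm and grips with 3 to 60 N. Pads are 20 mm wide; open, the fingers measure 115 mm over their backs; the gripper's body (75 mm by 178 mm) begins 61 mm behind the grasp point.
Start: joints at [-1.276, 0.359, 1.51, -0, 1.272, -0.115], TCP at [0.239, -0.55, 0.405] pointing down, gripper open.
Joint ranges: [-2.97, 2.97], [-1.01, 2.36], [0.21, 2.38], [-0.96, 4.11], [0.2, 2.71], [-2.98, 2.98]. Speed limits (rad/s): [2.39, 2.39, 3.14, 3.14, 3.14, 3.14].

INTERFACE

Orientations are given as a unit quaternion [w, x, y, z].
In Python, from rig import arm, viewer, order gives the robot as it stands.
- The arm moves only by the tool servo_tool, never from a script. Its argument "series" is a list of rows, each a list of 5 numbers: the shift along the tool's x, y, z in mm, then the turn about the tool's z in degrees, then the opening, from 0 (shut) to 1 (fully open). A call has exactly 8 rows; each row is the pose to reach, as a shift and turn from the pose commanded when the call began, along the tool's axes at that moment; what a row does not reach only later rows make up. A row lasts 1/12 s, in which the tool goes at most 41.7 mm and 7.16 degrees, less where a joint would pass 70% of its speed; a pose out of reach is approached as far as the arm can. A call with a gripper value outside its range is refused whole. The fingers move at their own pace and stop on an object; "newtons" is the grip in N (left out, the last holds). Time passes only in rows, so rows that repeat a pose let the fingers close, or fill a call up. It gives the time, the measured TCP pose, the force, the opening and the grip force at its end, in the units of the state.
- arm.observe(): the state, without advancing time (a new reading comes with each control period).
- viewer.snapshot(name): name is "side" or "top"; returns (picture, depth): 400x640x3 uint8, red, green, blue; 400x640 float32, m along the optical axis (not along the pixel's ray), 0 where there is no reading.
- viewer.get_calibration(name): a dict with "fx", "fy", "cx", "cy" (pixels), "extrinsics" (4x4, takes a point from camera to world coordinates). Camera axes: x right, y up, looking along -z (the intrinsics and any distortion apply to the point x, -y, -z); pixel columns grow to the right and rows downward; lengths in m; the calibration is good to about 2 mm. A picture is of the moment at which its call begins. get_calibration takes no time and is no camera call.
- order.close_job(): hands the job in; it is judged then, once.
Trained networks look in the newest picture that a camera, given by its name, has taken for a name from the list of things; names that differ only in an ending like _2 or _b are one class to them, and where a whole thing is asked for, a point or a joint stands for the part that bears it (a point fixed in the world has none). Each returns a list of dicts, best first, with "conf" (0 to 1); they miss things now and then, are a little off and sometimes report something else, mostly with a low value. They report only what shows in the picture. A call takes as long as a camera call. They do not tell look-alikes from the thing itself.
- viewer.search_frame(camera, name): "extent" ([left, top, right, bottom] in pixels, round what is visible of it).
- viewer.trace(camera, name): "region" (400x640 bool, what is visible of it) and "extent" ([left, top, right, bottom] in pixels, round what is visible of it).
The state is a dict: "time": time; "joint_pos": joint angles; "joint_vel": joint speeds; "tau": joint torques, N m; "ee_pos": TCP position; "eef_rot": TCP orientation; "wrist_force": force on the tool from outside, world axes, zero at the start; "ft_torque": the same for the moment, N m; "finger_gap": opening from 0.0 (shut) to 1.0 (fully open); "finger_force": force on a finger pad.
Only numpy, scipy, OpenCV 4.12 (cv2) and the standard library are available. Lean on these libraries where they do the work, as an engineer would, in place of code of your own. Each camera call takes 0.05 s, during which the arm holds its last target. There are 200 camera calls.

## Working session

There is one attempt and no reset: what is moved stays moved. The work goes in short steps, Python scripts to look and compute and a tool call to move; the robot and the scene stay as the last step left them, time stands still between calls to the robot, and variables do not carry over. Pictures are saved under pics/ and viewed, at most 14 in all, crops included, and the job is handed in when it is done.

Besides the shell and the picture viewer there is one more tool, called after "Request:" as a command line: name --pt "numbers of a row" for each row, then --argument value for the rest. servo_tool: Moves the arm, as the interface text tells. Its arguments: {"type":"object","properties":{"series":{"type":"array","items":{"type":"array","items":{"type":"number"}}},"newtons":{"type":"number"}},"required":["series"]}

```bash
ls; mkdir -p pics; cat > h.py <<'E'
from rig import arm, viewer, order
import numpy as np, cv2
def save(name,fn):
    im,d=viewer.snapshot(name); cv2.imwrite('pics/'+fn,im[:,:,::-1]); return im,d
def cloud(cam,d):
    c=viewer.get_calibration(cam); v,u=np.mgrid[0:d.shape[0],0:d.shape[1]]
    P=np.stack([(u-c['cx'])/c['fx']*d,-(v-c['cy'])/c['fy']*d,-d],-1)
    E=np.array(c['extrinsics']); return P@E[:3,:3].T+E[:3,3]
E
python3 - <<'E'
from h import *
for n in('top','side'):
    im,d=save(n,n+'0.png'); c=viewer.get_calibration(n); print(c)
s=arm.observe(); print(s['ee_pos'],s['eef_rot'],s['finger_gap'],s['time'],arm.tip_extent)
E
```

```text
pics
{'fx': 471.3042128864115, 'fy': 471.3042128864115, 'cx': 323.9685942702964, 'cy': 200.84496617078094, 'extrinsics': array([[-4.54181944e-03,  9.88715622e-01, -1.49735737e-01,
         3.52756369e-01],
       [-9.99925786e-01, -2.79758613e-03,  1.18573248e-02,
         4.03630013e-04],
       [ 1.13046236e-02,  1.49778478e-01,  9.88654951e-01,
         1.47389691e+00],
       [ 0.00000000e+00,  0.00000000e+00,  0.00000000e+00,
         1.00000000e+00]])}
{'fx': 430.82365887583586, 'fy': 430.82365887583586, 'cx': 315.2562215303155, 'cy': 201.3552944482098, 'extrinsics': array([[-0.69097456,  0.41847223, -0.5894363 , -0.17711689],
       [-0.72271712, -0.38265379,  0.57554847,  0.70494686],
       [ 0.01530102,  0.82368506,  0.56684108,  0.87015539],
       [ 0.        ,  0.        ,  0.        ,  1.        ]])}
[ 0.23896006 -0.55001936  0.40388016] [-8.32480293e-04  9.79081810e-01  2.03465260e-01 -6.82645831e-05] 1.001149258392702 0.1 0.182
```

View pics/top0.png

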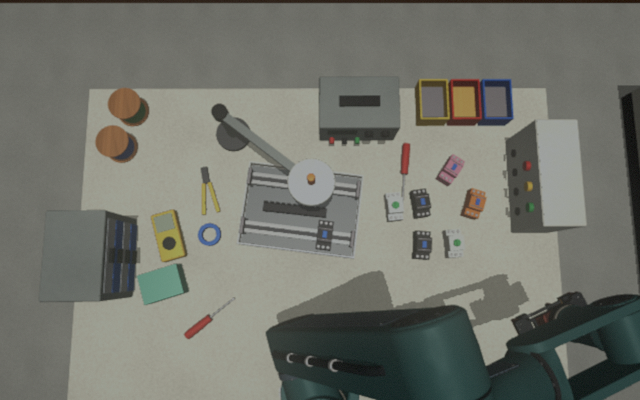

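View pics/side0.png

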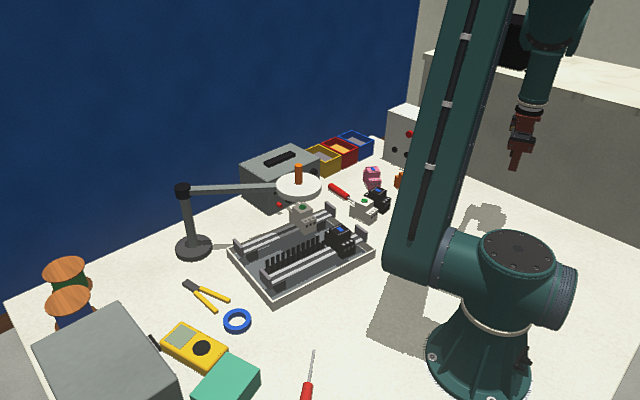

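Top view (up = +x, right = −y). The fitted black device is on the near rail at (325,235). The fitted white one is on the far rail, under the lamp head (312,180). Candidates are white (394,206), white (454,243), black (420,203) and black (422,244). The pink (451,169) and orange (475,203) ones are look-alikes and will be left alone.

```bash
cat >> h.py <<'E'
def boxfit(P,m,zlo,zhi):
    Q=P[m&(P[...,2]>zlo)&(P[...,2]<zhi)]
    r=cv2.minAreaRect((Q[:,:2]*1000).astype(np.float32)); return len(Q),np.round(r[0],1),np.round(r[1],1),round(r[2],1),np.round(np.median(Q[:,2])*1000,1)
E
python3 - <<'E'
from h import *
im,d=save('top','top1.png'); P=cloud('top',d)
for u,v in [(219,112),(312,180),(312,172),(394,206),(420,203),(422,244),(454,243),(325,235),(451,169),(475,203)]: print((u,v),np.round(P[v,u]*1000,0))
for n in ['white1','black1','fitted_white','tray','lamp_grip','wire_duct']:
    for r in viewer.trace('top',n):
        m=r['region']; 
        print(n,round(r['conf'],2),np.round(r['extent']),boxfit(P,m,0.01,0.4))
        if n in('white1','black1'): print('   top',boxfit(P,m,0.06,0.078) if (m&(P[...,2]>.06)).sum()>5 else '')
crop=cv2.resize(im[140:280,230:510],None,fx=2.8,fy=2.8,interpolation=cv2.INTER_CUBIC); cv2.imwrite('pics/crop1.png',crop[:,:,::-1])
E
```

```text
(219, 112) [788. 272. 230.]
(312, 180) [587.  17. 284.]
(312, 172) [621.  17. 226.]
(394, 206) [ 548. -226.   78.]
(420, 203) [ 557. -305.   75.]
(422, 244) [ 434. -307.   72.]
(454, 243) [ 437. -401.   77.]
(325, 235) [459. -18. 119.]
(451, 169) [ 663. -405.   69.]
(475, 203) [ 557. -471.   75.]
white1 0.79 [383. 190. 402. 222.] (483, array([ 553.5, -229.2]), array([85.7, 46.2]), 5.9, np.float64(53.5))
   top (221, array([ 553.5, -228.5]), array([46.1, 44.7]), 5.6, np.float64(71.5))
white1 0.68 [444. 226. 463. 256.] (517, array([ 440.8, -408.3]), array([81.9, 46.9]), 3.1, np.float64(53.7))
   top (228, array([ 440. , -408.7]), array([44.8, 46.4]), 3.9, np.float64(71.5))
black1 0.87 [458. 191. 486. 218.] (542, array([ 563.1, -477.2]), array([47.4, 87.6]), 73.2, np.float64(52.2))
   top (238, array([ 563.3, -477.6]), array([46.7, 47.9]), 73.1, np.float64(71.5))
black1 0.75 [413. 230. 430. 259.] (506, array([ 435.5, -311.7]), array([46.6, 85.6]), 84.9, np.float64(53.1))
   top (231, array([ 435.7, -312. ]), array([46.3, 45. ]), 87.7, np.float64(71.6))
black1 0.63 [407. 186. 431. 222.] (494, array([ 564. , -311.6]), array([85. , 46.5]), 8.5, np.float64(53.7))
   top (233, array([ 564.4, -311.7]), array([45.5, 46.2]), 8.0, np.float64(71.9))
black1 0.58 [437. 155. 463. 187.] (455, array([ 669. , -409.5]), array([44.3, 84.3]), 56.3, np.float64(59.2))
   top (225, array([ 670.3, -410.4]), array([44.3, 47.4]), 56.6, np.float64(71.6))
fitted_white 0.63 [200. 165. 218. 218.] (298, array([612.1, 342.4]), array([150.3,  56.7]), 3.3, np.float64(13.2))
tray 0.71 [239. 163. 362. 260.] (3395, array([546.8,  56.6]), array([359.3, 258.6]), 82.5, np.float64(53.4))
lamp_grip 0.71 [210. 103. 333. 205.] (2713, array([693.6, 117.8]), array([399.9, 127.2]), 44.4, np.float64(225.7))
wire_duct 0.81 [259. 201. 326. 219.] (505, array([548. ,  77.6]), array([199.1,  31. ]), 83.6, np.float64(14.2))
```

View pics/crop1.png

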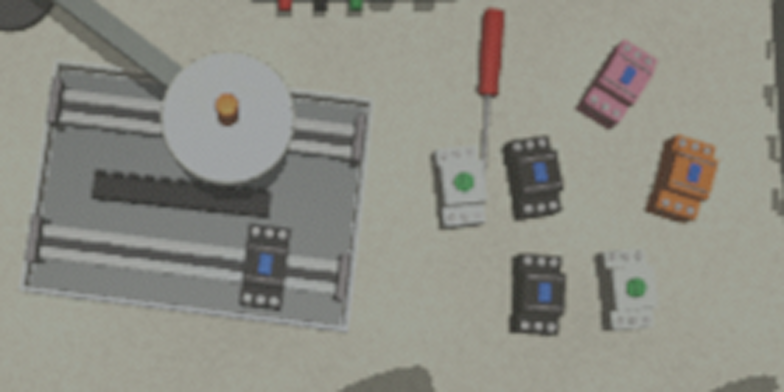

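The crop confirms it: two loose whites (green knobs) and two loose blacks (blue marks), with pink and orange as the look-alikes. The fitted black is on the near rail. Next I'll get precise lamp and tray geometry and add a helper that converts world targets to tool shifts.

```bash
cat >> h.py <<'E'
from scipy.spatial.transform import Rotation as R
def yaw(q):
    x=R.from_quat([q[1],q[2],q[3],q[0]]).apply([1,0,0]); return np.degrees(np.arctan2(x[1],x[0]))
def plan(start,targets):
    """start (x,y,z mm,yaw deg) ; targets likewise -> shift rows in tool axes of start (ideal downward tool)"""
    a=np.radians(start[3]); X=np.array([np.cos(a),np.sin(a),0]);Y=np.array([np.sin(a),-np.cos(a),0]);Z=np.array([0,0,-1])
    for t in targets:
        v=np.array(t[:3],float)-np.array(start[:3]); print(np.round([v@X,v@Y,v@Z],0), round(-(t[3]-start[3]),1))
def now():
    s=arm.observe(); p=[*np.round(np.array(s['ee_pos'])*1000,1),round(yaw(s['eef_rot']),2)]; print('now',round(s['time'],2),p,'gap',round(s['finger_gap'],3),'f',round(s['finger_force'],1),'wf',np.round(s['wrist_force'],1)); return p
E
python3 - <<'E'
from h import *
im,d=viewer.snapshot('top'); P=cloud('top',d)
u,v=np.meshgrid(np.arange(640),np.arange(400))
box=lambda a,b,c,e:(u>a)&(u<c)&(v>b)&(v<e)
g=box(295,160,330,200)
print('grip',boxfit(P,g,.262,.3)); 
h=P[box(275,150,345,215)&(P[...,2]>.215)&(P[...,2]<.235)]
print('head',cv2.minEnclosingCircle((h[:,:2]*1000).astype(np.float32)))
a=box(232,118,285,170)
print('arm',boxfit(P,a,.2,.24)); print('posttop',boxfit(P,box(205,98,232,125),.22,.4))
print('fitted black',boxfit(P,box(310,215,340,258),.08,.13),boxfit(P,box(310,215,340,258),.108,.13))
# rail tops
for nm,b in(('near',box(240,220,312,250)),('far',box(245,160,290,195)),('far2',box(333,170,360,200))):
    print(nm,boxfit(P,b,.05,.061))
s=now(); plan(s,[[400,-260,500,37],[587,17,500,51.7]])
E
```

```text
grip (67, array([595.7,  20.7]), array([19.7, 20.6]), 15.4, np.float64(285.5))
head ((617.4830322265625, 43.70733642578125), 95.27222442626953)
arm (614, array([706.3, 163.1]), array([193.6,  25.2]), 52.3, np.float64(223.8))
posttop (283, array([786.8, 263.4]), array([67.1, 44.1]), 68.0, np.float64(229.6))
fitted black (455, array([462.7, -15.2]), array([44.8, 86.2]), 82.7, np.float64(114.0)) (248, array([462.7, -15.1]), array([44.8, 45.1]), 82.4, np.float64(118.4))
near (743, array([480.5, 123.1]), array([205.8,  37.2]), 83.6, np.float64(55.8))
far (384, array([638.4, 150.8]), array([113.5,  47. ]), 85.5, np.float64(55.7))
far2 (235, array([601.3, -83.3]), array([73.2, 43.1]), 83.2, np.float64(56.0))
now 0.5 [np.float64(239.0), np.float64(-550.3), np.float64(404.6), np.float64(23.48)] gap 1.001 f 0.0 wf [-0.3 -1.3 -0. ]
[ 263. -202.  -95.] -13.5
[ 545. -382.  -95.] -28.2
```

```bash
python3 - <<'E'
from h import *
s=now(); plan(s,[[395,-260,500,35],[480,-140,500,45],[596,21,500,45],[596,21,423,45]])
ax=np.array([791.4,273.9]); th=np.linspace(52.3,-35,25); yw=np.linspace(45,-27,25)
T=[[*(ax-320*np.array([np.cos(np.radians(t)),np.sin(np.radians(t))])),423,y] for t,y in zip(th,yw)]
for k in range(3): print(np.round(T[8*k])); plan(T[8*k],T[8*k+1:8*k+9])
E
```

```text
now 0.5 [np.float64(239.0), np.float64(-550.3), np.float64(404.6), np.float64(23.48)] gap 1.001 f 0.0 wf [-0.3 -1.3 -0. ]
[ 259. -204.  -95.] -11.5
[ 385. -280.  -95.] -21.5
[ 555. -382.  -95.] -21.5
[ 555. -382.  -18.] -21.5
[596.  21. 423.  45.]
[ -2. -20.   0.] 3.0
[ -3. -41.   0.] 6.0
[ -2. -61.   0.] 9.0
[ -0. -81.   0.] 12.0
[   3. -101.    0.] 15.0
[   8. -121.    0.] 18.0
[  13. -140.    0.] 21.0
[  20. -159.    0.] 24.0
[497. 148. 423.  21.]
[ -0. -20.   0.] 3.0
[  1. -41.   0.] 6.0
[  3. -61.   0.] 9.0
[  7. -81.   0.] 12.0
[  12. -100.    0.] 15.0
[  18. -120.    0.] 18.0
[  26. -139.    0.] 21.0
[  34. -157.    0.] 24.0
[473. 307. 423.  -3.]
[  2. -20.   0.] 3.0
[  5. -40.   0.] 6.0
[  9. -60.   0.] 9.0
[ 14. -80.   0.] 12.0
[ 21. -99.   0.] 15.0
[  29. -118.    0.] 18.0
[  38. -136.    0.] 21.0
[  48. -153.    0.] 24.0
```

Request:
servo_tool --pt "15 -10 -38 0 1" --pt "40 -30 -70 -2 1" --pt "70 -55 -95 -4 1" --pt "102 -80 -95 -6 1" --pt "134 -105 -95 -8 1" --pt "166 -130 -95 -9 1" --pt "198 -155 -95 -10 1" --pt "230 -180 -95 -11.5 1" --newtons 40

```text
time: 1.17
ee_pos: [0.3777, -0.2935, 0.5]
eef_rot: [0.0, 0.954, 0.301, 0.0]
wrist_force: [0.8, -0.8, 0.0]
finger_gap: 0.998
finger_force: 0.0
```

```bash
python3 - <<'E'
from h import *
s=now(); plan(s,[[596,21,500,45],[596,21,423,45]])
E
```

```text
now 1.17 [np.float64(377.7), np.float64(-293.5), np.float64(500.0), np.float64(35.0)] gap 0.998 f 0.0 wf [ 0.8 -0.8  0. ]
[ 359. -132.    0.] -10.0
[ 359. -132.   77.] -10.0
```

Request:
servo_tool --pt "36 -13 0 0 1" --pt "72 -26 0 0 1" --pt "108 -40 0 0 1" --pt "144 -53 0 0 1" --pt "180 -66 0 0 1" --pt "216 -79 0 0 1" --pt "252 -92 0 0 1" --pt "288 -106 0 0 1"

```text
time: 1.83
ee_pos: [0.5533, -0.0416, 0.4998]
eef_rot: [0.0, 0.954, 0.301, 0.0]
wrist_force: [-0.1, -0.9, -0.1]
finger_gap: 0.995
finger_force: 0.0
```

Request:
servo_tool --pt "36 -13 0 -4 1" --pt "60 -22 0 -8 1" --pt "71 -26 0 -10 1" --pt "71 -26 0 -10 1" --pt "71 -26 30 -10 1" --pt "71 -26 60 -10 1" --pt "71 -26 77 -10 1" --pt "71 -26 77 -10 1"

```text
time: 2.5
ee_pos: [0.5934, 0.0171, 0.4187]
eef_rot: [-0.002, 0.924, 0.381, -0.004]
wrist_force: [-0.7, -0.3, 0.1]
finger_gap: 1.0
finger_force: 0.0
```

Request:
servo_tool --pt "0 0 0 0 0.1" --pt "0 0 0 0 0" --pt "0 0 0 0 0" --pt "0 0 0 0 0" --pt "0 0 0 0 0" --pt "0 0 0 0 0" --pt "0 0 0 0 0" --pt "0 0 0 0 0"

```text
time: 3.17
ee_pos: [0.5958, 0.0187, 0.4229]
eef_rot: [0.0, 0.924, 0.383, 0.0]
wrist_force: [0.2, -0.0, -0.1]
finger_gap: 0.433
finger_force: 0.0
```

```bash
python3 - <<'E'
from h import *
now()
E
```

```text
now 3.17 [np.float64(595.8), np.float64(18.7), np.float64(422.9), np.float64(44.99)] gap 0.433 f 0.0 wf [ 0.2 -0.  -0.1]
```

Fingers are slow (about 0.85/s), so I'll keep closing and then swing.

Request:
servo_tool --pt "0 0 0 0 0" --pt "0 0 0 0 0" --pt "0 0 0 0 0" --pt "0 0 0 0 0" --pt "0 0 0 0 0" --pt "0 0 0 0 0" --pt "0 0 0 0 0" --pt "0 0 0 0 0"

```text
time: 3.83
ee_pos: [0.5958, 0.0187, 0.4226]
eef_rot: [-0.0, 0.924, 0.383, 0.0]
wrist_force: [0.8, 2.2, 0.3]
finger_gap: 0.243
finger_force: 40.0
```

Request:
servo_tool --pt "-2 -20 0 3 0" --pt "-3 -41 0 6 0" --pt "-2 -61 0 9 0" --pt "0 -81 0 12 0" --pt "3 -101 0 15 0" --pt "8 -121 0 18 0" --pt "13 -140 0 21 0" --pt "20 -159 0 24 0"

```text
time: 4.5
ee_pos: [0.4963, 0.1448, 0.4225]
eef_rot: [0.001, 0.984, 0.18, -0.001]
wrist_force: [-1.4, -3.2, 0.2]
finger_gap: 0.244
finger_force: 40.0
```

Going well, with low forces. I'll continue the arc.

Request:
servo_tool --pt "0 -20 0 3 0" --pt "1 -41 0 6 0" --pt "3 -61 0 9 0" --pt "7 -81 0 12 0" --pt "12 -100 0 15 0" --pt "18 -120 0 18 0" --pt "26 -139 0 21 0" --pt "34 -157 0 24 0"

```text
time: 5.17
ee_pos: [0.4708, 0.3043, 0.4225]
eef_rot: [0.001, 1.0, -0.028, -0.003]
wrist_force: [-6.7, -2.2, 4.0]
finger_gap: 0.244
finger_force: 40.0
```

Request:
servo_tool --pt "2 -20 0 3 0" --pt "5 -40 0 6 0" --pt "9 -60 0 9 0" --pt "14 -80 0 12 0" --pt "21 -99 0 15 0" --pt "29 -118 0 18 0" --pt "38 -136 0 21 0" --pt "48 -153 0 24 0"

```text
time: 5.83
ee_pos: [0.5271, 0.456, 0.4225]
eef_rot: [0.0, 0.972, -0.234, -0.003]
wrist_force: [-7.9, 2.1, 2.9]
finger_gap: 0.243
finger_force: 40.0
```

Request:
servo_tool --pt "0 0 0 0 0.7" --pt "0 0 0 0 0.7" --pt "0 0 0 0 0.7" --pt "0 0 0 0 0.7" --pt "0 0 0 0 0.7" --pt "0 0 -25 0 1" --pt "0 0 -55 0 1" --pt "0 0 -80 0 1"

```text
time: 6.5
ee_pos: [0.529, 0.4534, 0.504]
eef_rot: [0.0, 0.972, -0.234, -0.0]
wrist_force: [0.9, 1.0, -0.2]
finger_gap: 0.811
finger_force: 0.0
```

```bash
python3 - <<'E'
from h import *
now()
im,d=save('top','top2.png'); P=cloud('top',d)
for n in ['white1','black1','fitted_white','fitted_black','lamp_grip']:
    for r in viewer.trace('top',n):
        m=r['region']; 
        if (m&(P[...,2]>.03)).sum()>20: print(n,round(r['conf'],2),np.round(r['extent']),boxfit(P,m,0.015,0.4))
E
```

```text
now 6.5 [np.float64(529.0), np.float64(453.4), np.float64(504.0), np.float64(-27.05)] gap 0.811 f 0.0 wf [ 0.9  1.  -0.2]
white1 0.67 [445. 227. 465. 257.] (527, array([ 440. , -409.4]), array([85.4, 47.9]), 4.0, np.float64(51.6))
white1 0.55 [385. 192. 407. 220.] (475, array([ 554.3, -229.8]), array([86.7, 46.7]), 5.1, np.float64(56.3))
white1 0.49 [312. 171. 328. 201.] (462, array([618.6, -10.3]), array([45.7, 94.2]), 81.8, np.float64(112.5))
black1 0.83 [458. 190. 485. 214.] (520, array([ 561.8, -476.9]), array([47.7, 86. ]), 70.9, np.float64(54.7))
black1 0.81 [412. 226. 432. 257.] (503, array([ 435.2, -311.8]), array([46.5, 85.1]), 85.4, np.float64(55.0))
black1 0.8 [435. 154. 464. 187.] (453, array([ 669.5, -410.2]), array([44.6, 86.1]), 56.4, np.float64(61.0))
black1 0.71 [410. 185. 431. 220.] (501, array([ 564. , -311.9]), array([85.6, 47.6]), 7.6, np.float64(54.0))
fitted_white 0.7 [313. 172. 331. 204.] (449, array([614.5,  -9.4]), array([44.5, 85.9]), 82.1, np.float64(113.3))
fitted_white 0.32 [123. 104. 232. 230.] (2181, array([639.1, 367.7]), array([124.9, 399.9]), 50.8, np.float64(224.4))
fitted_black 0.8 [314. 217. 332. 249.] (440, array([462.7, -14.1]), array([45.5, 85.9]), 81.5, np.float64(114.3))
fitted_black 0.47 [445. 227. 465. 257.] (524, array([ 439.8, -409.4]), array([84.9, 47.9]), 4.0, np.float64(51.8))
lamp_grip 0.89 [120. 102. 228. 230.] (2256, array([643.6, 373.7]), array([129.8, 401.2]), 52.9, np.float64(224.3))
```

View pics/top2.png

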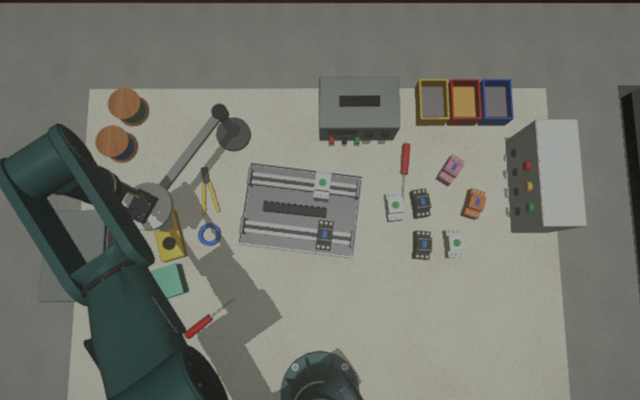

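The lamp is clear. The fitted white is at (322,183) on the far rail and the fitted black at (324,234) on the near rail. Exactly four loose devices remain, and nothing else was hidden. I'll start with the white near (394,206).

```bash
cat >> h.py <<'E'
n_=np.array([np.cos(np.radians(-7.5)),np.sin(np.radians(-7.5))]); d_=np.array([-n_[1],n_[0]])
def slot(rail,t,z): return [*((610.7 if rail=='far' else 460.4)*n_+(127.4+t)*d_),z,-7.5]
def devs():
    im,d=viewer.snapshot('top'); P=cloud('top',d)
    for n in ['white1','black1']:
        for r in viewer.trace('top',n):
            m=r['region']
            if (m&(P[...,2]>.03)).sum()<60: continue
            q=boxfit(P,m,.015,.13); a=q[3] if q[2][0]>q[2][1] else q[3]-90
            Q=P[m&(P[...,2]>(.06 if q[4]<80 else .107))]; top=cv2.minAreaRect((Q[:,:2]*1000).astype(np.float32))
            c=n_@np.array(q[1]); t=d_@np.array(q[1])-127.4
            print(n,round(r['conf'],2),np.round(r['extent']),'c',q[1],'top',np.round(top[0],1),'yaw',round(a,1),q[2],'zmed',q[4],'ztop',round(np.median(Q[:,2])*1000,1),'rail n,t',round(c,1),round(t,1))
E
python3 - <<'E'
from h import *
s=now(); plan(s,[[554,-229,440,5.5]])
E
```

```text
now 6.8 [np.float64(528.8), np.float64(453.6), np.float64(501.4), np.float64(-27.04)] gap 1.004 f 0.0 wf [-0.1 -0.2 -0.5]
[333. 597.  61.] -32.5
```

Request:
servo_tool --pt "20 35 0 0 0.7" --pt "40 70 0 0 0.7" --pt "60 105 0 0 0.7" --pt "80 140 0 0 0.7" --pt "100 175 0 0 0.7" --pt "120 210 0 0 0.7" --pt "140 245 0 0 0.7" --pt "160 280 0 0 0.7"

```text
time: 7.47
ee_pos: [0.5435, 0.1301, 0.5011]
eef_rot: [0.0, 0.972, -0.234, -0.001]
wrist_force: [0.9, 0.1, 0.0]
finger_gap: 0.699
finger_force: 0.0
```

Request:
servo_tool --pt "20 35 0 -4 0.7" --pt "40 70 0 -8 0.7" --pt "60 105 10 -12 0.7" --pt "80 140 20 -16 0.7" --pt "100 175 30 -20 0.7" --pt "120 210 40 -24 0.7" --pt "140 245 50 -28 0.7" --pt "160 280 61 -32.5 0.7"

```text
time: 8.13
ee_pos: [0.5588, -0.1918, 0.4398]
eef_rot: [-0.001, 0.999, 0.049, -0.001]
wrist_force: [1.2, 0.0, -0.7]
finger_gap: 0.701
finger_force: 0.0
```

```bash
python3 - <<'E'
from h import *
s=now(); devs(); plan(s,[[554,-229,300,5.5],[554,-229,216,5.5]])
E
```

```text
now 8.13 [np.float64(558.8), np.float64(-191.8), np.float64(439.8), np.float64(5.67)] gap 0.701 f 0.0 wf [ 1.2  0.  -0.7]
white1 0.88 [444. 230. 465. 258.] c [ 440.2 -408.9] top [ 410.  -213.7] yaw 5.7 [84.9 47.5] zmed 52.3 ztop 72.2 rail n,t 489.8 -475.3
white1 0.65 [384. 197. 402. 220.] c [ 545.6 -229.8] top [ 553.7 -228. ] yaw 6.0 [70.1 45.8] zmed 67.9 ztop 72.0 rail n,t 570.9 -284.0
black1 0.66 [462. 188. 485. 215.] c [ 562.6 -476.6] top [ 476.6 -246.9] yaw -16.2 [47.5 87.2] zmed 56.1 ztop 72.0 rail n,t 620.0 -526.5
black1 0.61 [409. 190. 428. 221.] c [ 552.5 -310.6] top [ 473.6 -161.7] yaw 2.5 [65.4 45.9] zmed 67.5 ztop 71.9 rail n,t 588.3 -363.2
[ -8.  37. 140.] 0.2
[ -8.  37. 224.] 0.2
```

Request:
servo_tool --pt "-9 38 20 0 0.7" --pt "-9 38 60 0 0.7" --pt "-9 38 100 0 0.7" --pt "-9 38 135 0 0.7" --pt "-9 38 165 0 0.7" --pt "-9 38 190 0 0.7" --pt "-9 38 210 0 0.7" --pt "-9 38 224 0 0.7"

```text
time: 8.95
ee_pos: [0.5533, -0.2263, 0.2151]
eef_rot: [-0.001, 0.999, 0.048, -0.002]
wrist_force: [-0.5, 0.4, -0.1]
finger_gap: 0.7
finger_force: 0.0
```

Request:
servo_tool --pt "0 0 0 0 0.7" --pt "0 0 0 0 0.3" --pt "0 0 0 0 0.3" --pt "0 0 0 0 0.3" --pt "0 0 0 0 0.3" --pt "0 0 0 0 0.3" --pt "0 0 0 0 0.3" --pt "0 0 0 0 0.3" --newtons 30

```text
time: 9.62
ee_pos: [0.5551, -0.2288, 0.219]
eef_rot: [0.0, 0.999, 0.048, 0.001]
wrist_force: [0.5, 0.8, 6.4]
finger_gap: 0.51
finger_force: 30.0
```

```bash
python3 - <<'E'
from h import *
s=now(); a=[554,-229,400,5.5]; print(slot('far',30,0),slot('far',110,0),slot('near',20,0),slot('near',105,0))
plan(a,[slot('far',30,400),slot('far',30,264)])
E
```

```text
now 9.62 [np.float64(555.1), np.float64(-228.8), np.float64(219.0), np.float64(5.46)] gap 0.51 f 30.0 wf [0.5 0.8 6.4]
[np.float64(626.0201994964222), np.float64(76.34107559145227), 0, -7.5] [np.float64(636.4622948740264), np.float64(155.65666450135708), 0, -7.5] [np.float64(475.70077490973785), np.float64(86.04471366838791), 0, -7.5] [np.float64(486.79550124844224), np.float64(170.31752688516178), 0, -7.5]
[ 101. -297.    0.] 13.0
[ 101. -297.  136.] 13.0
```

Request:
servo_tool --pt "0 0 -20 0 0.3" --pt "0 0 -55 0 0.3" --pt "0 0 -90 0 0.3" --pt "0 0 -125 0 0.3" --pt "5 -15 -160 1 0.3" --pt "15 -45 -184 2 0.3" --pt "27 -80 -184 4 0.3" --pt "40 -117 -184 6 0.3"

```text
time: 10.28
ee_pos: [0.5831, -0.108, 0.4038]
eef_rot: [0.001, 1.0, -0.007, 0.002]
wrist_force: [0.5, 0.4, -4.4]
finger_gap: 0.513
finger_force: 30.0
```

```bash
python3 - <<'E'
from h import *
s=now(); v=[554+40*.9954-117*.0958, -229+40*.0958+117*.9954,400,-.5]; print(v)
plan(v,[slot('far',30,400),slot('far',30,285)])
E
```

```text
now 10.28 [np.float64(583.1), np.float64(-108.0), np.float64(403.8), np.float64(-0.75)] gap 0.513 f 30.0 wf [ 0.5  0.4 -4.4]
[582.6074, -108.70620000000001, 400, -0.5]
[  42. -185.    0.] 7.0
[  42. -185.  115.] 7.0
```

Request:
servo_tool --pt "9 -40 0 1 0.3" --pt "18 -80 0 2 0.3" --pt "27 -118 0 4 0.3" --pt "36 -155 0 6 0.3" --pt "42 -185 0 7 0.3" --pt "42 -185 0 7 0.3" --pt "42 -185 25 7 0.3" --pt "42 -185 50 7 0.3"

```text
time: 10.95
ee_pos: [0.627, 0.0769, 0.3522]
eef_rot: [0.0, 0.998, -0.065, 0.001]
wrist_force: [-0.1, -0.7, -5.4]
finger_gap: 0.506
finger_force: 30.0
```

Request:
servo_tool --pt "0 0 20 0 0.3" --pt "0 0 40 0 0.3" --pt "0 0 55 0 0.3" --pt "0 0 65 0 0.3" --pt "0 0 70 0 0.3" --pt "0 0 70 0 0.3" --pt "0 0 70 0 0.3" --pt "0 0 70 0 0.3"

```text
time: 11.62
ee_pos: [0.6272, 0.0762, 0.2828]
eef_rot: [-0.0, 0.998, -0.066, 0.001]
wrist_force: [0.4, 0.4, -3.6]
finger_gap: 0.514
finger_force: 30.0
```

```bash
python3 - <<'E'
from h import *
s=now(); save('side','side1.png'); now(); plan(s,[slot('far',30,266)])
E
```

```text
now 11.62 [np.float64(627.2), np.float64(76.2), np.float64(282.8), np.float64(-7.53)] gap 0.514 f 30.0 wf [ 0.4  0.4 -3.6]
now 11.67 [np.float64(627.3), np.float64(76.2), np.float64(282.9), np.float64(-7.53)] gap 0.51 f 30.0 wf [ 0.2 -0.8 -3.6]
[-1.  0. 17.] -0.0
```

View pics/side1.png

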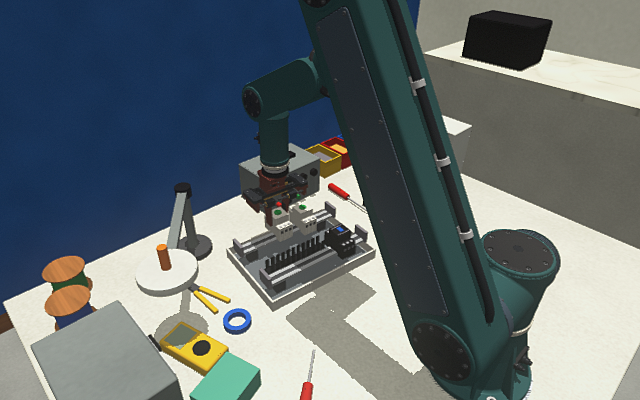

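The side view shows the held white (280,222) just above the far rail, in line with the fitted white (302,214). I'll lower and release it.

Request:
servo_tool --pt "-1 0 3 0 0.3" --pt "-1 0 6 0 0.3" --pt "-1 0 9 0 0.3" --pt "-1 0 12 0 0.3" --pt "-1 0 15 0 0.3" --pt "-1 0 17 0 0.3" --pt "-1 0 18 0 0.3" --pt "-1 0 18 0 0.3"

```text
time: 12.33
ee_pos: [0.6256, 0.0764, 0.266]
eef_rot: [0.0, 0.998, -0.065, 0.0]
wrist_force: [-6.4, -0.6, 14.5]
finger_gap: 0.509
finger_force: 30.0
```

```bash
python3 - <<'E'
from h import *
s=now(); im,d=viewer.snapshot('top'); now()
E
```

```text
now 12.33 [np.float64(625.6), np.float64(76.4), np.float64(266.0), np.float64(-7.5)] gap 0.509 f 30.0 wf [-6.4 -0.6 14.5]
now 12.38 [np.float64(625.5), np.float64(76.4), np.float64(265.9), np.float64(-7.5)] gap 0.507 f 30.0 wf [-6.6 -1.5 15. ]
```

Request:
servo_tool --pt "0 0 0 0 0.7" --pt "0 0 0 0 0.7" --pt "0 0 0 0 0.7" --pt "0 0 0 0 0.7" --pt "0 0 -35 0 0.7" --pt "0 0 -75 0 0.7" --pt "0 0 -115 0 0.7" --pt "0 0 -140 0 0.7"

```text
time: 13.05
ee_pos: [0.6265, 0.0765, 0.4075]
eef_rot: [-0.0, 0.998, -0.066, 0.002]
wrist_force: [0.1, 0.9, 0.4]
finger_gap: 0.699
finger_force: 0.0
```

Request:
servo_tool --pt "-9 38 0 0 0.7" --pt "-18 76 0 0 0.7" --pt "-27 114 0 0 0.7" --pt "-36 152 0 0 0.7" --pt "-45 190 0 0 0.7" --pt "-54 228 0 0 0.7" --pt "-63 266 0 0 0.7" --pt "-72 304 0 0 0.7"

```text
time: 13.72
ee_pos: [0.5136, -0.2171, 0.4036]
eef_rot: [-0.0, 0.998, -0.065, 0.0]
wrist_force: [0.5, -0.4, -0.1]
finger_gap: 0.696
finger_force: 0.0
```

```bash
python3 - <<'E'
from h import *
devs(); s=now(); plan(s,[[440,-409,300,4.5],[440,-409,219,4.5]])
E
```

```text
white1 0.76 [287. 166. 305. 195.] c [624.1  81.3] top [497.4  54.3] yaw -6.4 [52.7 91.1] zmed 112.6 ztop 117.9 rail n,t 608.1 34.7
white1 0.61 [449. 228. 464. 256.] c [ 437.7 -409. ] top [ 408.9 -214.3] yaw 3.6 [78.9 45.9] zmed 68.4 ztop 72.2 rail n,t 487.3 -475.8
black1 0.77 [412. 227. 429. 259.] c [ 435.1 -310.1] top [ 436.1 -268. ] yaw -7.5 [44.9 86. ] zmed 54.0 ztop 71.4 rail n,t 471.9 -378.1
black1 0.72 [462. 191. 486. 217.] c [ 562.8 -478. ] top [ 476.  -247.4] yaw -19.1 [46.5 87.5] zmed 66.3 ztop 71.1 rail n,t 620.4 -527.9
black1 0.45 [447. 155. 465. 171.] c [ 686.2 -421.2] top [ 512.4 -221.7] yaw -32.8 [44.7 50.9] zmed 70.4 ztop 71.8 rail n,t 735.3 -455.4
black1 0.34 [236. 162. 363. 257.] c [548.1  56.6] top [504.5  62.7] yaw 82.7 [360.1 261. ] zmed 54.9 ztop 80.2 rail n,t 536.0 0.3
now 13.87 [np.float64(513.7), np.float64(-218.0), np.float64(403.5), np.float64(-7.78)] gap 0.698 f 0.0 wf [0.6 0.5 0.3]
[-47. 199. 104.] -12.3
[-47. 199. 184.] -12.3
```

Request:
servo_tool --pt "-9 38 0 -3 0.7" --pt "-18 76 0 -6 0.7" --pt "-27 114 0 -9 0.7" --pt "-36 152 0 -12 0.7" --pt "-47 199 0 -12 0.7" --pt "-47 199 25 -12 0.7" --pt "-47 199 60 -12 0.7" --pt "-47 199 95 -12 0.7"

```text
time: 14.53
ee_pos: [0.4427, -0.4072, 0.3085]
eef_rot: [0.001, 0.999, 0.039, 0.001]
wrist_force: [0.5, 0.5, -0.8]
finger_gap: 0.701
finger_force: 0.0
```

Request:
servo_tool --pt "0 0 35 0 0.7" --pt "0 0 60 0 0.7" --pt "0 0 75 0 0.7" --pt "0 0 85 0 0.7" --pt "0 0 89 0 0.7" --pt "0 0 89 0 0.7" --pt "0 0 89 0 0.3" --pt "0 0 89 0 0.3"

```text
time: 15.2
ee_pos: [0.4426, -0.407, 0.221]
eef_rot: [0.001, 0.999, 0.039, 0.001]
wrist_force: [1.0, 0.8, -0.7]
finger_gap: 0.584
finger_force: 0.0
```

Request:
servo_tool --pt "0 0 0 0 0.3" --pt "0 0 0 0 0.3" --pt "0 0 0 0 0.3" --pt "0 0 -15 0 0.3" --pt "0 0 -45 0 0.3" --pt "0 0 -85 0 0.3" --pt "0 0 -125 0 0.3" --pt "0 0 -160 0 0.3"

```text
time: 15.87
ee_pos: [0.4413, -0.4061, 0.3812]
eef_rot: [-0.001, 0.999, 0.039, -0.0]
wrist_force: [0.8, -0.6, -3.6]
finger_gap: 0.509
finger_force: 30.0
```

```bash
python3 - <<'E'
from h import *
im,d=viewer.snapshot('top'); s=now(); plan(s,[slot('far',110,403)])
E
```

```text
now 15.92 [np.float64(442.9), np.float64(-407.7), np.float64(388.6), np.float64(4.48)] gap 0.517 f 30.0 wf [ 1.  -2.   1.3]
[ 237. -547.  -14.] 12.0
```

Request:
servo_tool --pt "0 0 -10 0 0.3" --pt "15 -34 -20 0 0.3" --pt "31 -71 -20 0 0.3" --pt "47 -108 -20 0 0.3" --pt "63 -145 -20 0 0.3" --pt "79 -182 -20 0 0.3" --pt "95 -219 -20 0 0.3" --pt "111 -256 -20 0 0.3"

```text
time: 16.58
ee_pos: [0.5317, -0.1405, 0.3978]
eef_rot: [-0.001, 0.999, 0.039, -0.002]
wrist_force: [0.8, -0.5, -3.5]
finger_gap: 0.511
finger_force: 30.0
```

```bash
python3 - <<'E'
from h import *
im,d=viewer.snapshot('side'); s=now(); s=now(); p=slot('far',110,0); p[0]+=2.4*n_[0]; p[1]+=2.4*n_[1]; print(p); p[2]=400; q=p[:]; q[2]=285; plan(s,[p,q])
E
```

```text
now 16.63 [np.float64(533.3), np.float64(-134.2), np.float64(397.8), np.float64(4.6)] gap 0.508 f 30.0 wf [ 1.5  5.4 -3. ]
now 16.63 [np.float64(533.3), np.float64(-134.2), np.float64(397.8), np.float64(4.6)] gap 0.508 f 30.0 wf [ 1.5  5.4 -3. ]
[np.float64(638.8417625413235), np.float64(155.34340164002896), 0, -7.5]
[ 128. -280.   -2.] 12.1
[ 128. -280.  113.] 12.1
```

Request:
servo_tool --pt "16 -37 0 2 0.3" --pt "32 -74 0 4 0.3" --pt "48 -111 0 6 0.3" --pt "64 -148 0 8 0.3" --pt "80 -185 0 10 0.3" --pt "98 -222 0 12 0.3" --pt "114 -257 0 12 0.3" --pt "128 -289 0 12 0.3"

```text
time: 17.3
ee_pos: [0.6373, 0.1574, 0.3974]
eef_rot: [0.0, 0.998, -0.065, -0.002]
wrist_force: [0.4, -0.6, -3.4]
finger_gap: 0.511
finger_force: 30.0
```

Request:
servo_tool --pt "0 0 0 0 0.3" --pt "0 0 25 0 0.3" --pt "0 0 50 0 0.3" --pt "0 0 75 0 0.3" --pt "0 0 95 0 0.3" --pt "0 0 110 0 0.3" --pt "0 0 112 0 0.3" --pt "0 0 112 0 0.3"

```text
time: 17.97
ee_pos: [0.6363, 0.1547, 0.2852]
eef_rot: [0.001, 0.998, -0.066, -0.003]
wrist_force: [0.2, -0.5, -2.6]
finger_gap: 0.506
finger_force: 30.0
```

```bash
python3 - <<'E'
from h import *
im,d=viewer.snapshot('side'); s=now(); p=slot('far',110,266); p[0]+=2.4*n_[0]; p[1]+=2.4*n_[1]; plan(s,[p])
E
```

```text
now 18.02 [np.float64(637.1), np.float64(154.9), np.float64(286.8), np.float64(-7.53)] gap 0.509 f 30.0 wf [ 1.  -0.  -4.5]
[ 2. -1. 21.] -0.0
```

Request:
servo_tool --pt "2 0 3 0 0.3" --pt "2 0 6 0 0.3" --pt "2 0 9 0 0.3" --pt "2 0 12 0 0.3" --pt "2 0 15 0 0.3" --pt "2 0 18 0 0.3" --pt "2 0 20 0 0.3" --pt "2 0 20 0 0.3"

```text
time: 18.68
ee_pos: [0.6394, 0.1551, 0.2681]
eef_rot: [0.0, 0.998, -0.065, -0.0]
wrist_force: [-1.4, 0.4, 1.0]
finger_gap: 0.51
finger_force: 30.0
```

```bash
python3 - <<'E'
from h import *
im,d=viewer.snapshot('side'); s=now()
E
```

```text
now 18.73 [np.float64(639.5), np.float64(155.1), np.float64(268.1), np.float64(-7.51)] gap 0.506 f 30.0 wf [-1.6  0.   1.6]
```

Request:
servo_tool --pt "0 0 2 0 0.3" --pt "0 0 2 0 0.3" --pt "0 0 1 0 0.7" --pt "0 0 1 0 0.7" --pt "0 0 1 0 0.7" --pt "0 0 1 0 0.7" --pt "0 0 -30 0 0.7" --pt "0 0 -65 0 0.7"

```text
time: 19.4
ee_pos: [0.6383, 0.1549, 0.3301]
eef_rot: [0.001, 0.998, -0.066, -0.003]
wrist_force: [0.1, -0.3, 0.5]
finger_gap: 0.702
finger_force: 0.0
```

Request:
servo_tool --pt "0 0 -35 0 0.7" --pt "0 0 -70 0 0.7" --pt "-1 35 -70 0 0.7" --pt "-2 75 -70 0 0.7" --pt "-3 115 -70 0 0.7" --pt "-4 155 -70 0 0.7" --pt "-5 195 -70 0 0.7" --pt "-6 225 -70 0 0.7"

```text
time: 20.07
ee_pos: [0.6036, -0.0699, 0.4025]
eef_rot: [0.0, 0.998, -0.066, -0.0]
wrist_force: [0.2, 0.3, -0.9]
finger_gap: 0.697
finger_force: 0.0
```

```bash
python3 - <<'E'
from h import *
im,d=viewer.snapshot('side'); devs(); s=now(); plan(s,[[564,-312,219,8]])
E
```

```text
white1 0.69 [287. 166. 304. 199.] c [628.2  80.2] top [497.8  54.4] yaw -6.7 [51.9 98.4] zmed 105.1 ztop 118.4 rail n,t 612.4 34.1
white1 0.64 [256. 158. 278. 194.] c [635.5 159.5] top [501.2  97.8] yaw -8.1 [53.3 84.8] zmed 103.3 ztop 118.7 rail n,t 609.2 113.7
white1 0.39 [151. 211. 185. 260.] c [464.9 462. ] top [435.  207.6] yaw 16.4 [144.5  78. ] zmed 35.4 ztop 1473.9 rail n,t 400.6 391.3
white1 0.31 [235. 162. 364. 254.] c [547.4  57.2] top [504.1  64.2] yaw 82.4 [360.2 259.2] zmed 55.6 ztop 81.9 rail n,t 535.3 0.8
black1 0.94 [461. 188. 486. 217.] c [ 562.7 -477.9] top [ 477.  -246.4] yaw -19.3 [48. 87.] zmed 53.1 ztop 71.4 rail n,t 620.3 -527.8
black1 0.81 [413. 226. 431. 260.] c [ 435.2 -312.4] top [ 409.8 -166.9] yaw -4.8 [47.2 85.2] zmed 54.8 ztop 71.5 rail n,t 472.3 -380.3
black1 0.69 [410. 186. 430. 219.] c [ 563.9 -311.6] top [ 477.8 -160.2] yaw 8.5 [85.4 46.7] zmed 54.0 ztop 71.6 rail n,t 599.7 -362.7
black1 0.65 [438. 154. 464. 188.] c [ 670.6 -410.8] top [ 510.4 -224.9] yaw -33.4 [45.8 88. ] zmed 58.5 ztop 71.5 rail n,t 718.5 -447.2
now 20.27 [np.float64(604.2), np.float64(-68.0), np.float64(402.5), np.float64(-7.65)] gap 0.701 f 0.0 wf [-0.4  0.9 -0.3]
[ -7. 247. 184.] -15.6
```

Request:
servo_tool --pt "-1 40 0 -3 0.7" --pt "-2 80 0 -6 0.7" --pt "-3 120 0 -9 0.7" --pt "-4 160 0 -12 0.7" --pt "-5 200 0 -16 0.7" --pt "-7 240 10 -16 0.7" --pt "-7 247 40 -16 0.7" --pt "-7 247 75 -16 0.7"

```text
time: 20.93
ee_pos: [0.5664, -0.3138, 0.3292]
eef_rot: [0.002, 0.997, 0.073, 0.003]
wrist_force: [0.7, 0.5, -1.1]
finger_gap: 0.698
finger_force: 0.0
```

Request:
servo_tool --pt "0 0 30 0 0.7" --pt "0 0 60 0 0.7" --pt "0 0 85 0 0.7" --pt "0 0 100 0 0.7" --pt "0 0 108 0 0.7" --pt "0 0 108 0 0.7" --pt "0 0 108 0 0.7" --pt "0 0 108 0 0.3"

```text
time: 21.6
ee_pos: [0.5659, -0.311, 0.221]
eef_rot: [0.001, 0.997, 0.074, 0.001]
wrist_force: [0.4, -0.7, 0.5]
finger_gap: 0.662
finger_force: 0.0
```

Request:
servo_tool --pt "0 0 0 0 0.3" --pt "0 0 0 0 0.3" --pt "0 0 0 0 0.3" --pt "0 0 0 0 0.3" --pt "0 0 0 0 0.3" --pt "0 0 0 0 0.3" --pt "0 0 0 0 0.3" --pt "0 0 0 0 0.3"

```text
time: 22.27
ee_pos: [0.5655, -0.3115, 0.221]
eef_rot: [0.001, 0.997, 0.074, 0.001]
wrist_force: [0.5, 0.6, 5.6]
finger_gap: 0.513
finger_force: 29.9
```

```bash
python3 - <<'E'
from h import *
im,d=viewer.snapshot('side'); s=now(); p=slot('near',20,0);print(p)
plan(s,[slot('near',105,402)])
E
```

```text
now 22.32 [np.float64(565.5), np.float64(-311.5), np.float64(221.0), np.float64(8.47)] gap 0.51 f 29.9 wf [0.6 1.  6.2]
[np.float64(475.70077490973785), np.float64(86.04471366838791), 0, -7.5]
[  -7. -488. -181.] 16.0
```

Request:
servo_tool --pt "0 0 -15 0 0.3" --pt "0 0 -50 0 0.3" --pt "0 0 -85 0 0.3" --pt "0 0 -120 0 0.3" --pt "0 -10 -155 0 0.3" --pt "0 -35 -181 0 0.3" --pt "-1 -70 -181 0 0.3" --pt "-2 -110 -181 0 0.3"

```text
time: 22.98
ee_pos: [0.547, -0.2031, 0.403]
eef_rot: [0.001, 0.997, 0.073, 0.002]
wrist_force: [-0.0, 0.5, -1.6]
finger_gap: 0.512
finger_force: 29.9
```

Request:
servo_tool --pt "-1 -40 0 0 0.3" --pt "-1 -80 0 0 0.3" --pt "-2 -120 0 0 0.3" --pt "-2 -160 0 0 0.3" --pt "-3 -200 0 0 0.3" --pt "-3 -240 0 0 0.3" --pt "-4 -280 0 0 0.3" --pt "-4 -320 0 0 0.3"

```text
time: 23.65
ee_pos: [0.4943, 0.1148, 0.4006]
eef_rot: [-0.0, 0.997, 0.074, -0.0]
wrist_force: [0.6, -0.3, -1.2]
finger_gap: 0.513
finger_force: 29.9
```

Request:
servo_tool --pt "0 -30 0 4 0.3" --pt "0 -58 0 8 0.3" --pt "0 -58 0 12 0.3" --pt "0 -58 0 16 0.3" --pt "0 -58 25 16 0.3" --pt "0 -58 60 16 0.3" --pt "0 -58 95 16 0.3" --pt "0 -58 115 16 0.3"

```text
time: 24.32
ee_pos: [0.4854, 0.1702, 0.2828]
eef_rot: [0.001, 0.998, -0.066, -0.002]
wrist_force: [-1.5, 0.3, -2.5]
finger_gap: 0.514
finger_force: 29.9
```

```bash
python3 - <<'E'
from h import *
im,d=viewer.snapshot('side'); s=now(); p=slot('near',105,268); p[0]+=1.5*n_[0]; p[1]+=1.5*n_[1]; plan(s,[p])
E
```

```text
now 24.37 [np.float64(484.3), np.float64(169.9), np.float64(280.2), np.float64(-7.54)] gap 0.508 f 29.9 wf [-1.1 -1.1 -4.3]
[ 4. -1. 12.] -0.0
```

Request:
servo_tool --pt "0 0 0 0 0.3" --pt "0 0 0 0 0.3" --pt "0 0 0 0 0.3" --pt "0 0 0 0 0.3" --pt "0 0 2 0 0.3" --pt "0 0 4 0 0.3" --pt "0 0 6 0 0.3" --pt "0 0 6 0 0.3"

```text
time: 25.03
ee_pos: [0.4869, 0.1706, 0.2796]
eef_rot: [-0.0, 0.998, -0.066, -0.0]
wrist_force: [-0.0, -0.2, -2.6]
finger_gap: 0.51
finger_force: 29.9
```

```bash
python3 - <<'E'
from h import *
im,d=viewer.snapshot('side'); s=now(); p=slot('near',105,268); p[0]+=1.5*n_[0]; p[1]+=1.5*n_[1]; plan(s,[p])
E
```

```text
now 25.08 [np.float64(486.9), np.float64(170.6), np.float64(279.6), np.float64(-7.52)] gap 0.505 f 29.9 wf [ 0.2 -0.2 -2.1]
[ 1.  0. 12.] -0.0
```

Request:
servo_tool --pt "1 0 2 0 0.3" --pt "1 0 4 0 0.3" --pt "1 0 6 0 0.3" --pt "1 0 8 0 0.3" --pt "1 0 10 0 0.3" --pt "1 0 12 0 0.3" --pt "1 0 13 0 0.3" --pt "1 0 13 0 0.3"

```text
time: 25.75
ee_pos: [0.488, 0.1704, 0.2679]
eef_rot: [0.0, 0.998, -0.066, 0.0]
wrist_force: [-4.6, -1.7, 13.3]
finger_gap: 0.511
finger_force: 30.0
```

```bash
python3 - <<'E'
from h import *
im,d=viewer.snapshot('side'); s=now(); plan([*s[:2],402,-7.5],[[435.3,-312,402,-4.8]])
E
```

```text
now 25.8 [np.float64(487.9), np.float64(170.4), np.float64(267.9), np.float64(-7.52)] gap 0.516 f 30.0 wf [-4.5 -1.3 12.4]
[ 11. 485.   0.] -2.7
```

Request:
servo_tool --pt "0 0 0 0 0.7" --pt "0 0 0 0 0.7" --pt "0 0 0 0 0.7" --pt "0 0 0 0 0.7" --pt "0 0 -30 0 0.7" --pt "0 0 -65 0 0.7" --pt "0 0 -100 0 0.7" --pt "0 0 -134 0 0.7"

```text
time: 26.47
ee_pos: [0.4878, 0.1704, 0.402]
eef_rot: [0.0, 0.998, -0.066, -0.0]
wrist_force: [-0.3, -0.4, -0.9]
finger_gap: 0.705
finger_force: 0.0
```

Request:
servo_tool --pt "1 38 0 0 0.7" --pt "2 77 0 0 0.7" --pt "3 116 0 0 0.7" --pt "4 155 0 0 0.7" --pt "5 194 0 0 0.7" --pt "6 233 0 0 0.7" --pt "7 272 0 0 0.7" --pt "7 310 0 0 0.7"

```text
time: 27.13
ee_pos: [0.4539, -0.1397, 0.4007]
eef_rot: [0.0, 0.998, -0.066, 0.0]
wrist_force: [0.7, 0.8, -0.3]
finger_gap: 0.698
finger_force: 0.0
```

```bash
python3 - <<'E'
from h import *
im,d=viewer.snapshot('side'); devs(); s=now(); plan(s,[[435.3,-312,220,-4.8]])
E
```

```text
white1 0.92 [285. 166. 304. 198.] c [621.7  81.6] top [497.3  54.2] yaw -7.4 [51.9 86.5] zmed 111.7 ztop 118.3 rail n,t 605.7 34.7
white1 0.78 [257. 161. 277. 194.] c [636.3 161. ] top [636.  155.8] yaw -7.3 [56.1 86.6] zmed 100.4 ztop 118.0 rail n,t 609.8 115.3
black1 0.82 [434. 154. 466. 188.] c [ 670.1 -410.8] top [ 509.8 -223.1] yaw -32.8 [45.6 87.5] zmed 58.3 ztop 72.1 rail n,t 718.0 -447.2
black1 0.67 [254. 210. 270. 244.] c [485.6 170.7] top [437.8  90.2] yaw -8.0 [46.7 86.2] zmed 100.9 ztop 118.2 rail n,t 459.2 105.2
black1 0.64 [460. 189. 486. 218.] c [ 562.7 -477.4] top [ 450.1 -257.5] yaw -18.9 [47.6 85.9] zmed 53.8 ztop 71.5 rail n,t 620.2 -527.3
black1 0.43 [424. 234. 431. 261.] c [ 424.3 -322.1] top [ 406.9 -258.5] yaw -7.3 [23.4 63.1] zmed 70.3 ztop 71.8 rail n,t 462.7 -391.4
now 27.33 [np.float64(454.2), np.float64(-138.5), np.float64(400.4), np.float64(-7.69)] gap 0.699 f 0.0 wf [-0.2  0.8  0.9]
[  4. 174. 180.] -2.9
```

Request:
servo_tool --pt "1 38 0 -1 0.7" --pt "2 76 0 -2 0.7" --pt "3 114 0 -3 0.7" --pt "4 150 0 -3 0.7" --pt "4 174 0 -3 0.7" --pt "4 174 20 -3 0.7" --pt "4 174 50 -3 0.7" --pt "4 174 80 -3 0.7"

```text
time: 28.0
ee_pos: [0.4367, -0.3099, 0.3204]
eef_rot: [0.0, 0.999, -0.039, 0.001]
wrist_force: [0.8, -0.1, -1.0]
finger_gap: 0.7
finger_force: 0.0
```

Request:
servo_tool --pt "0 0 30 0 0.7" --pt "0 0 60 0 0.7" --pt "0 0 80 0 0.7" --pt "0 0 95 0 0.7" --pt "0 0 100 0 0.7" --pt "0 0 100 0 0.7" --pt "0 0 100 0 0.7" --pt "0 0 100 0 0.3"

```text
time: 28.67
ee_pos: [0.4364, -0.3106, 0.2217]
eef_rot: [0.0, 0.999, -0.039, 0.001]
wrist_force: [0.1, -0.6, -0.2]
finger_gap: 0.655
finger_force: 0.0
```

Request:
servo_tool --pt "0 0 0 0 0.3" --pt "0 0 0 0 0.3" --pt "0 0 0 0 0.3" --pt "0 0 0 0 0.3" --pt "0 0 0 0 0.3" --pt "0 0 0 0 0.3" --pt "0 0 0 0 0.3" --pt "0 0 0 0 0.3"

```text
time: 29.33
ee_pos: [0.4361, -0.3114, 0.2218]
eef_rot: [0.001, 0.999, -0.04, 0.001]
wrist_force: [0.4, -0.2, 7.2]
finger_gap: 0.51
finger_force: 30.0
```

```bash
python3 - <<'E'
from h import *
im,d=viewer.snapshot('side'); s=now(); p=slot('near',20,402); o=s[0]-435.3; print(o); p[0]+=o*n_[0]; p[1]+=o*n_[1]; plan(s,[p])
E
```

```text
now 29.38 [np.float64(436.1), np.float64(-311.4), np.float64(221.8), np.float64(-4.54)] gap 0.511 f 30.0 wf [ 0.6 -0.7  6.9]
0.8000000000000114
[   9. -399. -180.] 3.0
```

Request:
servo_tool --pt "0 0 -15 0 0.3" --pt "0 0 -50 0 0.3" --pt "0 0 -85 0 0.3" --pt "0 0 -120 0 0.3" --pt "0 -10 -155 0 0.3" --pt "1 -35 -180 0 0.3" --pt "2 -70 -180 0 0.3" --pt "3 -110 -180 0 0.3"

```text
time: 30.05
ee_pos: [0.4475, -0.2016, 0.4027]
eef_rot: [0.001, 0.999, -0.041, 0.002]
wrist_force: [0.1, 0.3, -3.5]
finger_gap: 0.511
finger_force: 30.0
```

Request:
servo_tool --pt "1 -38 0 0 0.3" --pt "1 -76 0 0 0.3" --pt "2 -114 0 1 0.3" --pt "2 -152 0 2 0.3" --pt "3 -190 0 3 0.3" --pt "4 -228 0 3 0.3" --pt "5 -262 0 3 0.3" --pt "5 -289 0 3 0.3"

```text
time: 30.72
ee_pos: [0.4743, 0.0887, 0.4004]
eef_rot: [-0.0, 0.998, -0.065, -0.001]
wrist_force: [0.5, 0.5, -3.1]
finger_gap: 0.514
finger_force: 30.0
```

Request:
servo_tool --pt "0 0 0 0 0.3" --pt "0 0 25 0 0.3" --pt "0 0 55 0 0.3" --pt "0 0 85 0 0.3" --pt "0 0 105 0 0.3" --pt "0 0 118 0 0.3" --pt "0 0 118 0 0.3" --pt "0 0 118 0 0.3"

```text
time: 31.38
ee_pos: [0.4744, 0.0859, 0.2822]
eef_rot: [0.0, 0.998, -0.066, -0.001]
wrist_force: [-0.0, 0.4, -3.6]
finger_gap: 0.509
finger_force: 30.0
```

```bash
python3 - <<'E'
from h import *
im,d=viewer.snapshot('side'); s=now(); plan(s,[slot('near',20,268.5)])
E
```

```text
now 31.43 [np.float64(475.1), np.float64(86.0), np.float64(283.0), np.float64(-7.54)] gap 0.51 f 30.0 wf [ 0.2  0.3 -2.4]
[ 1. -0. 14.] -0.0
```

Request:
servo_tool --pt "1 0 3 0 0.3" --pt "1 0 6 0 0.3" --pt "1 0 9 0 0.3" --pt "1 0 11 0 0.3" --pt "1 0 13 0 0.3" --pt "1 0 15 0 0.3" --pt "1 0 16 0 0.3" --pt "1 0 16 0 0.3"

```text
time: 32.1
ee_pos: [0.476, 0.0862, 0.2687]
eef_rot: [0.0, 0.998, -0.065, 0.0]
wrist_force: [-6.8, -1.9, 22.0]
finger_gap: 0.51
finger_force: 30.0
```

```bash
python3 - <<'E'
from h import *
im,d=viewer.snapshot('side'); s=now()
plan([*s[:2],400,-7.5],[[529,455,500,-27]])
E
```

```text
now 32.15 [np.float64(475.9), np.float64(86.2), np.float64(268.7), np.float64(-7.5)] gap 0.511 f 30.0 wf [-6.6 -0.8 22.3]
[   5. -373. -100.] 19.5
```

Request:
servo_tool --pt "0 0 0 0 0.7" --pt "0 0 0 0 0.7" --pt "0 0 0 0 0.7" --pt "0 0 0 0 0.7" --pt "0 0 -35 0 0.7" --pt "0 0 -75 0 0.7" --pt "0 0 -115 0 0.7" --pt "0 0 -155 0 0.7"

```text
time: 32.82
ee_pos: [0.4756, 0.0862, 0.4231]
eef_rot: [0.0, 0.998, -0.066, -0.001]
wrist_force: [0.7, 0.9, 0.7]
finger_gap: 0.698
finger_force: 0.0
```

Request:
servo_tool --pt "0 -10 -38 0 1" --pt "0 -20 -76 3 1" --pt "0 -55 -82 6 1" --pt "0 -95 -82 9 1" --pt "1 -135 -82 12 1" --pt "2 -175 -82 15 1" --pt "3 -215 -82 18 1" --pt "4 -250 -82 19.5 1"

```text
time: 33.48
ee_pos: [0.5126, 0.336, 0.5033]
eef_rot: [-0.0, 0.972, -0.235, -0.0]
wrist_force: [0.9, -0.5, 0.2]
finger_gap: 1.002
finger_force: 0.0
```

```bash
python3 - <<'E'
from h import *
im,d=save('top','top3.png'); P=cloud('top',d); devs()
u,v=np.meshgrid(np.arange(640),np.arange(400)); 
B=lambda a,b,c,e:(u>a)&(u<c)&(v>b)&(v<e)
for nm,b in dict(fw=B(310,165,335,210),fb=B(310,210,340,255)).items(): print(nm,boxfit(P,b,.08,.13),boxfit(P,b,.108,.13))
for b in (B(284,160,308,202),B(253,155,282,200),B(252,205,275,250),B(275,212,305,252)): 
    q=boxfit(P,b,.108,.13); print(q,'n',n_@q[1], boxfit(P,b,.085,.13)[1:3])
lg=boxfit(P,B(130,170,190,230),.262,.3); print('grip',lg)
cv2.imwrite('pics/crop2.png',cv2.resize(im[130:270,110:370],None,fx=3,fy=3,interpolation=cv2.INTER_CUBIC)[:,:,::-1])
s=now(); plan(s,[[529,455,500,-27]])
E
```

```text
white1 0.92 [260. 161. 279. 194.] c [636.2 161.6] top [501.3  97.1] yaw -9.1 [58.1 85.5] zmed 99.9 ztop 118.3 rail n,t 609.7 115.9
white1 0.56 [119. 104. 228. 228.] c [500.7 531.4] top [487.4 234. ] yaw 68.7 [80.7  5.1] zmed 61.3 ztop 224.4 rail n,t 427.1 464.8
white1 0.55 [285. 165. 304. 199.] c [628.7  80.8] top [497.2  54.3] yaw -7.0 [52.4 99.4] zmed 110.5 ztop 119.0 rail n,t 612.8 34.8
black1 0.98 [254. 209. 269. 245.] c [485.2 170.3] top [438.1  90.6] yaw -6.7 [46.  84.6] zmed 112.3 ztop 118.2 rail n,t 458.8 104.8
black1 0.86 [461. 190. 487. 217.] c [ 563.  -477.3] top [ 450.5 -258.1] yaw -18.0 [48.7 87.9] zmed 53.6 ztop 71.5 rail n,t 620.5 -527.1
black1 0.7 [284. 168. 305. 198.] c [629.   76.9] top [497.2  54.3] yaw -8.1 [ 45.6 101.4] zmed 104.6 ztop 119.0 rail n,t 613.6 30.9
black1 0.67 [435. 153. 465. 187.] c [ 670.6 -411.1] top [ 511.  -225.8] yaw -33.1 [45.2 89.3] zmed 56.5 ztop 71.8 rail n,t 718.5 -447.5
fw (439, array([614.8,  -9.5]), array([44.7, 86.4]), 82.6, np.float64(114.3)) (241, array([614.2,  -9.6]), array([45.1, 45.2]), 84.0, np.float64(118.3))
fb (452, array([46
[... 267 characters left out ...]
.9]))
(243, array([635.6, 155.8]), array([44.8, 45.6]), 83.3, np.float64(117.9)) n 609.8263731413099 (array([635.6, 155.8]), array([45.9, 86.9]))
(237, array([485.4, 169.9]), array([44.3, 45.2]), 83.8, np.float64(117.5)) n 459.0709356526608 (array([485.5, 170.2]), array([44.6, 85.5]))
(248, array([474.4,  86.6]), array([44.3, 44.9]), 82.1, np.float64(118.1)) n 459.0378739894791 (array([474.2,  86.6]), array([45. , 85.8]))
grip (0, array([0., 0.]), array([0., 0.]), 0.0, np.float64(nan))
now 33.68 [np.float64(512.5), np.float64(334.1), np.float64(502.8), np.float64(-26.89)] gap 1.0 f 0.0 wf [-0.6 -0.2 -0.5]
[ -40. -115.    3.] 0.1
  return _methods._mean(a, axis=axis, dtype=dtype,
  ret = ret.dtype.type(ret / rcount)
```

View pics/crop2.png

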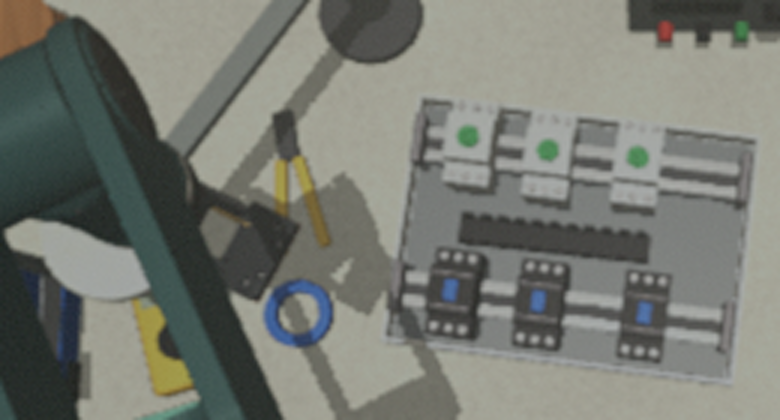

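The crop shows three whites astride the far rail (green knobs at (468,135), (547,150), (637,156)). Three blacks are on the near rail (blue marks at (450,290), (538,301), (644,312)). The middle white reads about 4 mm across, so I'll check its level and height.

```bash
python3 - <<'E'
from h import *
u,v=np.meshgrid(np.arange(640),np.arange(400)); B=lambda a,b,c,e:(u>a)&(u<c)&(v>b)&(v<e)
D=np.stack([viewer.snapshot('top')[1] for _ in range(3)]); P=cloud('top',np.median(D,0))
for nm,b in dict(fw=B(310,165,335,210),w1=B(284,160,308,202),w2=B(253,155,282,200),fb=B(310,210,340,255),b1=B(252,205,275,250),b2=B(275,212,305,252)).items():
    c=np.array(boxfit(P,b,.108,.13)[1])
    for lo,hi in((.108,.13),(.085,.105)):
        Q=P[b&(P[...,2]>lo)&(P[...,2]<hi)]*1000; r=Q[:,:2]-c; L=np.c_[r@n_,r@d_]; k=(abs(L[:,0])<(19 if lo>.1 else 42))&(abs(L[:,1])<19)
        A=np.c_[L[k],np.ones(k.sum())]; s=np.linalg.lstsq(A,Q[k,2],rcond=None)[0]; print(nm,lo,k.sum(),'tilt n,t',np.round(s[:2],3),'z',round(s[2],1),'n',round(n_@c,1))
E
```

```text
fw 0.108 167 tilt n,t [ 0.008 -0.013] z 119.1 n 611.1
fw 0.085 152 tilt n,t [-0.    -0.008] z 94.9 n 611.1
w1 0.108 165 tilt n,t [ 0.015 -0.014] z 118.9 n 606.2
w1 0.085 151 tilt n,t [ 0.002 -0.004] z 94.4 n 606.2
w2 0.108 165 tilt n,t [-0.018 -0.019] z 118.9 n 609.9
w2 0.085 151 tilt n,t [ 0.002 -0.004] z 94.7 n 609.9
fb 0.108 173 tilt n,t [-0.028 -0.005] z 118.4 n 460.9
fb 0.085 166 tilt n,t [-0.001  0.004] z 94.3 n 460.9
b1 0.108 175 tilt n,t [-0.007  0.021] z 118.3 n 459.1
b1 0.085 164 tilt n,t [ 0.002 -0.016] z 94.1 n 459.1
b2 0.108 172 tilt n,t [ 0.018 -0.014] z 118.4 n 459.2
b2 0.085 169 tilt n,t [0.002 0.018] z 94.1 n 459.2
```

All are seated level (tilt under 0.03, heights match the fitted ones). Next I bring the lamp back.

```bash
python3 - <<'E'
from h import *
ax=np.array([791.4,273.9]); th=np.linspace(-35,41.6,25); yw=np.linspace(-27,40,25)
T=[[*(ax-320*np.array([np.cos(np.radians(t)),np.sin(np.radians(t))])),423,y] for t,y in zip(th,yw)]
for k in range(3): print(np.round(T[8*k])); plan(T[8*k],T[8*k+1:8*k+9])
print(np.round(T[24])); s=now(); plan(s,[[529,456,500,-27]])
E
```

```text
[529. 457. 423. -27.]
[-2. 18.  0.] -2.8
[-3. 36.  0.] -5.6
[-3. 53.  0.] -8.4
[-2. 71.  0.] -11.2
[-0. 89.  0.] -14.0
[  3. 106.   0.] -16.8
[  7. 124.   0.] -19.5
[ 12. 141.   0.] -22.3
[476. 327. 423.  -5.]
[-1. 18.  0.] -2.8
[-1. 36.  0.] -5.6
[-0. 53.  0.] -8.4
[ 2. 71.  0.] -11.2
[ 5. 89.  0.] -14.0
[  9. 106.   0.] -16.7
[ 14. 123.   0.] -19.5
[ 20. 140.   0.] -22.3
[484. 185. 423.  18.]
[-0. 18.  0.] -2.8
[ 1. 36.  0.] -5.6
[ 3. 53.  0.] -8.4
[ 6. 71.  0.] -11.2
[10. 88.  0.] -14.0
[ 15. 105.   0.] -16.8
[ 21. 122.   0.] -19.5
[ 27. 139.   0.] -22.3
[552.  61. 423.  40.]
now 33.83 [np.float64(512.6), np.float64(332.3), np.float64(503.6), np.float64(-27.07)] gap 0.998 f 0.0 wf [0.6 0.5 0.1]
[ -42. -118.    4.] -0.1
```

Request:
servo_tool --pt "-13 -38 0 0 1" --pt "-26 -76 0 0 1" --pt "-39 -110 0 0 1" --pt "-40 -116 0 0 1" --pt "-40 -116 0 0 1" --pt "-40 -116 30 0 1" --pt "-40 -116 60 0 1" --pt "-40 -116 81 0 1"

```text
time: 34.5
ee_pos: [0.5296, 0.4523, 0.4211]
eef_rot: [0.001, 0.972, -0.234, -0.0]
wrist_force: [-0.6, -0.9, -0.4]
finger_gap: 1.0
finger_force: 0.0
```

Request:
servo_tool --pt "0 0 0 0 1" --pt "0 0 0 0 0" --pt "0 0 0 0 0" --pt "0 0 0 0 0" --pt "0 0 0 0 0" --pt "0 0 0 0 0" --pt "0 0 0 0 0" --pt "0 0 0 0 0" --newtons 40

```text
time: 35.17
ee_pos: [0.5298, 0.4551, 0.4233]
eef_rot: [-0.0, 0.972, -0.234, 0.0]
wrist_force: [-0.3, -0.1, -0.7]
finger_gap: 0.507
finger_force: 0.0
```

Request:
servo_tool --pt "0 0 0 0 0" --pt "0 0 0 0 0" --pt "0 0 0 0 0" --pt "0 0 0 0 0" --pt "0 0 0 0 0" --pt "0 0 0 0 0" --pt "0 0 0 0 0" --pt "0 0 0 0 0"

```text
time: 35.83
ee_pos: [0.5296, 0.4552, 0.4227]
eef_rot: [-0.0, 0.972, -0.234, -0.0]
wrist_force: [-1.2, 2.9, 0.2]
finger_gap: 0.241
finger_force: 40.0
```

Gripped. I'll swing back.

Request:
servo_tool --pt "-2 18 0 -3 0" --pt "-3 36 0 -6 0" --pt "-3 53 0 -8 0" --pt "-2 71 0 -11 0" --pt "0 89 0 -14 0" --pt "3 106 0 -17 0" --pt "7 124 0 -19.5 0" --pt "12 141 0 -22 0"

```text
time: 36.5
ee_pos: [0.4759, 0.3233, 0.4227]
eef_rot: [-0.0, 0.999, -0.042, -0.0]
wrist_force: [2.0, 1.9, -1.5]
finger_gap: 0.241
finger_force: 40.0
```

Request:
servo_tool --pt "-1 18 0 -3 0" --pt "-1 36 0 -6 0" --pt "0 53 0 -8 0" --pt "2 71 0 -11 0" --pt "5 89 0 -14 0" --pt "9 106 0 -17 0" --pt "14 123 0 -19.5 0" --pt "20 140 0 -22 0"

```text
time: 37.17
ee_pos: [0.4844, 0.1821, 0.4227]
eef_rot: [-0.0, 0.989, 0.149, 0.001]
wrist_force: [5.6, 3.2, -4.0]
finger_gap: 0.243
finger_force: 40.0
```

Request:
servo_tool --pt "0 18 0 -3 0" --pt "1 36 0 -6 0" --pt "3 53 0 -8 0" --pt "6 71 0 -11 0" --pt "10 88 0 -14 0" --pt "15 105 0 -17 0" --pt "21 122 0 -19.5 0" --pt "27 139 0 -22 0"

```text
time: 37.83
ee_pos: [0.5525, 0.0582, 0.4227]
eef_rot: [-0.001, 0.942, 0.335, 0.003]
wrist_force: [12.1, 13.3, -8.7]
finger_gap: 0.246
finger_force: 40.0
```

Request:
servo_tool --pt "0 0 0 0 0.8" --pt "0 0 0 0 0.8" --pt "0 0 0 0 0.8" --pt "0 0 0 0 0.8" --pt "0 0 0 0 0.8" --pt "0 0 0 0 0.8" --pt "0 0 -25 0 0.8" --pt "0 0 -55 0 0.8"

```text
time: 38.5
ee_pos: [0.5493, 0.058, 0.476]
eef_rot: [-0.001, 0.943, 0.334, -0.003]
wrist_force: [-0.9, -0.5, 0.5]
finger_gap: 0.789
finger_force: 0.0
```

Request:
servo_tool --pt "0 0 -35 0 0.8" --pt "0 0 -65 0 0.8" --pt "-30 20 -65 0 0.8" --pt "-60 45 -65 0 0.8" --pt "-90 70 -65 0 0.8" --pt "-90 105 -65 0 0.8" --pt "-90 145 -65 0 0.8" --pt "-90 185 -65 0 0.8"

```text
time: 39.17
ee_pos: [0.5968, -0.1439, 0.5434]
eef_rot: [0.0, 0.943, 0.334, 0.0]
wrist_force: [-0.4, -0.7, 0.0]
finger_gap: 0.801
finger_force: 0.0
```

Request:
servo_tool --pt "0 40 0 0 0.8" --pt "0 80 0 0 0.8" --pt "0 120 0 0 0.8" --pt "0 160 0 0 0.8" --pt "0 200 0 0 0.8" --pt "0 200 0 0 0.8" --pt "0 200 0 0 0.8" --pt "0 200 0 0 0.8"

```text
time: 39.83
ee_pos: [0.7226, -0.2977, 0.542]
eef_rot: [-0.001, 0.943, 0.334, -0.0]
wrist_force: [-0.1, 0.6, 0.8]
finger_gap: 0.801
finger_force: 0.0
```

```bash
python3 - <<'E'
from h import *
im,d=save('top','top4.png'); P=cloud('top',d); now()
u,v=np.meshgrid(np.arange(640),np.arange(400)); B=lambda a,b,c,e:(u>a)&(u<c)&(v>b)&(v<e)
print('grip',boxfit(P,B(260,150,350,240),.262,.3)); devs(); save('side','side2.png'); now()
E
```

```text
now 39.88 [np.float64(722.2), np.float64(-297.1), np.float64(543.0), np.float64(39.02)] gap 0.799 f 0.0 wf [ 0.8 -0.4 -0.2]
grip (62, array([557.3,  56.3]), array([19.4, 18.2]), 0.6, np.float64(284.7))
white1 0.97 [259. 164. 274. 192.] c [630.1 156.8] top [511.   79.2] yaw -7.9 [46.1 75.2] zmed 113.5 ztop 118.2 rail n,t 604.2 110.3
white1 0.37 [149. 210. 187. 262.] c [467.9 462.4] top [352.8   0.4] yaw 16.0 [150.4  77.3] zmed 35.3 ztop 1473.9 rail n,t 403.5 392.1
black1 0.89 [250. 208. 270. 246.] c [485.6 171.1] top [437.5  90. ] yaw -7.2 [46.1 86.2] zmed 102.2 ztop 118.0 rail n,t 459.1 105.6
black1 0.67 [458. 190. 486. 216.] c [ 563. -477.] top [ 477.5 -247.3] yaw -18.7 [48.1 88.7] zmed 52.9 ztop 71.2 rail n,t 620.4 -526.8
black1 0.29 [238. 163. 364. 246.] c [547.9  56.5] top [504.   62.4] yaw 82.8 [360.4 259.7] zmed 54.4 ztop 83.7 rail n,t 535.8 0.1
now 40.08 [np.float64(722.1), np.float64(-296.9), np.float64(544.1), np.float64(39.04)] gap 0.8 f 0.0 wf [ 0.2 -0.8  0. ]
```

View pics/top4.png

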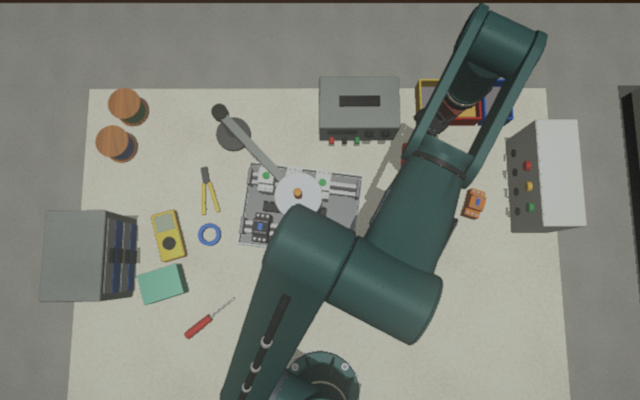

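View pics/side2.png

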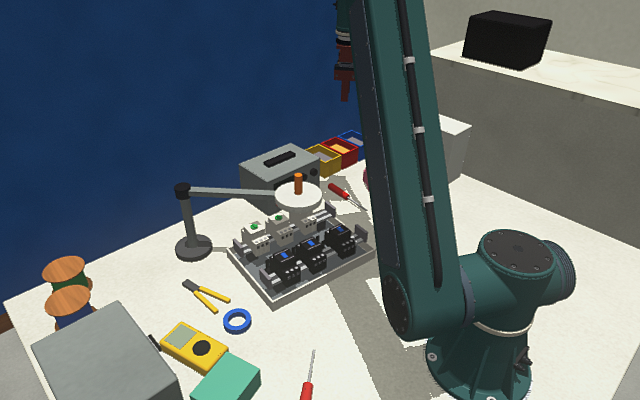

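The lamp head (298,193) is about 10 mm from the tray centre. The side view shows all six devices on the rails, whites around (255–310,220–240) and blacks around (285–345,235–260). The robot is clear of everything.

```bash
python3 -c "
from rig import order
print(order.close_job())"
```

```text
the job is handed in; nothing more can be done
None
```

The job is handed in at about 40 s: both loose white switches sit on the far rail and both loose black contactors on the near rail, all level and released. The lamp head is about 10 mm from the tray's middle, no tool or other bystander was seen to move, and the hand-in gave no verdict. One white sits 4–5 mm off centre across its rail, within the 7 mm limit.

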